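# Centre a thruster on the thrust stand and clamp it

### The arm

A 6-joint arm with a two-finger parallel gripper is mounted at the origin on the work surface. World frame = base frame: x ahead of the robot, y to its left, z up, the work surface at z = 0. Lengths are in m, angles in degrees, forces in N, time in s.
With the tool pointing down it reaches from about 0.35 to 0.975 m from the base axis. Payload 17.4 kg.
Tool frame: the origin (TCP) lies at the centre of the arm's flange, where the gripper is bolted on; the fingertips stand 173 mm ahead of it and the grasp point (between the pads) lies 155 mm ahead of it (robot.tip_extent is the z of the fingertips in the tool frame, in m); z points along the fingers, y is the line along which they close (so a half turn about z gives the same grasp; the last joint's range is limited). The gripper opens to 85 mm and grips with 20 to 120 N. Pads are 22 mm wide; open, the fingers measure 114 mm over their backs; the gripper's body (76 mm by 85 mm) begins 54 mm behind the grasp point. The pads swing forward as they close: fully open they stand 13 mm farther back than shut.
Start: joints at [66.36, 6.646, 82.598, -0, 90.757, -2.166], TCP at [0.247, 0.628, 0.405] pointing down, gripper open.
Joint ranges: [-162.19, 162.19], [-47.58, 125.68], [4.15, 143.07], [-65.23, 245.23], [0.69, 171.88], [-170.13, 170.13]. Speed limits (degrees/s): [108.29, 108.29, 127.2, 180, 180, 180].

### API

Orientations are given as [roll, pitch, yaw] about the fixed x, y, z axes, in that order (R = Rz(yaw) Ry(pitch) Rx(roll)).
In Python, from cell import read_state, imaging, order, robot gives the robot as it stands.
- The arm moves only by the tool send_rows, never from a script. Its argument "targets" is a list of rows, each a list of 5 numbers: the shift along the tool's x, y, z scaled (see below), then the turn about the tool's z scaled (see below), then the finger opening in mm, from 0 to 85.4. In form: [[tx, ty, tz, spin, claw], ...]. A call has 1 to 20 rows; each row is the pose to reach, as a shift and turn from the pose commanded when the call began, along the tool's axes at that moment; what a row does not reach only later rows make up. The controller multiplies each number of a shift by 0.3 m and each number of a turn by 0.5 rad. A row lasts 1/8 s, in which the tool goes at most 62.5 mm and 10.7 degrees, less where a joint would pass 70% of its speed; a pose out of reach is approached as far as the arm can. A call with a number of a shift or a turn outside -1 to 1 is refused whole. A call with a gripper value outside its range is refused whole. The fingers move at their own pace and stop on an object; the grip force is fixed at half the most. Time passes only in rows, so rows that repeat a pose let the fingers close. It gives the time, the measured TCP pose, the force, the opening and the grip force at its end, in the units of the state.
- read_state(): the state, without advancing time (a new reading comes with each control period).
- imaging.snapshot(name): name is "side" or "top"; returns a dict with "frame" (384x512x3 uint8, red, green, blue), "fx", "fy", "cx", "cy" (pixels), "position" and "rotation" of the camera in the world. Camera axes: x right, y up, looking along -z (the intrinsics and any distortion apply to the point x, -y, -z); pixel columns grow to the right and rows downward; lengths in m; the calibration is good to about 2 mm. A picture is of the moment at which its call begins. There is no depth.
- order.finish_job(): hands the job in; it is judged then, once.
The state is a dict: "time_s": time; "qpos": joint angles; "qd": joint speeds; "joint_efforts": joint torques, N m; "eef_pos": TCP position; "tcp_rot": TCP orientation; "ft_force": force on the tool from outside, world axes, zero at the start; "ft_torque": the same for the moment, N m; "grip_width": finger opening in m; "finger_force": force on a finger pad.
Only numpy, scipy, OpenCV 4.12 (cv2) and the standard library are available. Lean on these libraries where they do the work, as an engineer would, in place of code of your own. Each camera call takes 0.05 s, during which the arm holds its last target. There are 200 camera calls.

### The job

Tap the thruster's mounting block gently along its guide on the sprung thrust stand, first from the end that stands too far out and then from the opposite end so that the platform is seen to give both ways, until its white index line rests at the red centre mark with nothing touching it. Then swing the blue clamp over, press its pad down firmly on the block and let go. Do not overload the flexures, do not lift the block, do not touch the thruster itself and leave everything else where it is.

Things in the scene. Friction and masses are not known exactly. Their poses are not given: they have to be found in the camera images.
- stand: the fixed thrust stand: a dark steel base plate 260 x 340 mm (its x by y), 15 mm thick, with the sprung platform above it; origin at the middle of the underside, on the bench; its y axis is the line of the guide, its x axis points across it to the side of the clamp; z up
- mark (a point): the red centre mark, on the aluminium platform: midway between the two red lines across the guide rails, at the height of the platform's top (84 mm over the bench). Axes as the stand's; it moves with the platform. Platform 156 mm (x) by 250 mm (y); two rails 8 mm high, 103 mm apart inside, guide the block along y with 1.5 mm play either side. Fingertips may come down in the guide beyond the block
- platform (a joint): travel of the sprung platform along the stand's y in m; soft leaf flexures (650 N/m, 0.65 N per mm) bring it back to 0 when nothing pushes. The block lies loose on it, held by friction only: a push on the block first carries the platform along, 4 to 10 mm depending on friction and mass, before the block slips in its guide. More than 12 mm (7.8 N) either way overloads the flexures
- block: dark anodised mounting block, 100 mm (x) by 110 mm (y), 30 mm high, 0.7 to 1.05 kg with the thruster on it; origin at the middle of its underside, axes as the stand's. It lies loose in the guide, at the start 10 to 22 mm from the mark towards the stand's +y. White index lines cross it half-way along y, right above the origin: centred means origin at the mark along y
- end_out (a point): middle of the block's flat end face on the +y side (55 mm from its origin, 15 mm up), teal patch; the end that stands out at the start. Tap here towards -y; the face is free from the platform up to 30 mm above it
- end_in (a point): the same on the block's -y end face. Tap here towards +y
- thruster (a point): centre of the thruster on the block (steel chamber, copper nozzle, lying along y): 26 mm thick, 88 mm long, centre line 48 mm above the block's underside, top at 61 mm; must not be touched
- clamp (a joint): angle of the blue clamp arm in rad: 0 level, 1.57 upright, more leaning away from the block. A stiff hinge: it stays where it is left (0.05 Nm). The pad under its end sits on a threaded spindle whose setting is not known: it meets the block's top somewhere between -0.11 and 0.11, to be felt; 5 to 15 N on the block is firm, more than 25 N is too much
- clamp_hinge (a point): centre of the clamp's hinge, whose axis runs along the stand's y: 69 mm to +x of the mark, 41 mm above the platform's top, between two blue cheeks that reach 46 mm above the platform
- clamp_knob (a point): centre of the red ball knob (20 mm) on the outer side of the blue clamp arm, near its end, over the rubber pad; 36 mm along the arm from the hinge and 10 mm off the arm's middle line. Arm 14 mm wide, 9 mm thick, ends 44 mm from the hinge. Arm level, this point is 51 mm above the platform and 33 mm to +x of the mark. Push the upright arm over from behind (from +x), then press down on top of the knob
- fitting: small brass fitting, 18 mm wide, 26 mm high, standing on the stand's base plate; leave alone; origin at the middle of its underside
- weight: steel calibration weight, 28 mm wide, 42 mm high, standing on the stand's base plate; leave alone; origin at the middle of its underside
- driver: screwdriver lying on the bench; leave alone
- spanner: spanner lying on the bench; leave alone
- bottle: white bottle with a red cap, 68 mm wide, 170 mm high; leave alone
- gauge: blue hand-held gauge, 40 x 75 x 24 mm; leave alone
- regulator: black pressure regulator with a dial, 40 mm square, 70 mm high; leave alone
There are look-alikes about, which are no part of the job. Of the things like the block, leave any that is green, pink or yellow; of the rest the larger one is meant.

How it is judged (in metres and radians):
On the way, in this order (a step that is already met when the one before it is completed fails the run):
1. the block is tapped from the end that stands out, so that the platform gives at least 2.5 mm towards -y (contact force between the fingers and block above 1 N and value of joint platform below -0.0025 m), for 0.1 s.
2. the block is tapped from the opposite end, so that the platform gives at least 1.5 mm towards +y (contact force between the fingers and block above 0.8 N and value of joint platform above 0.0015 m), for 0.1 s.
3. the block rests within 2 mm of the mark with nothing touching it, the clamp still up (y of block in the frame of mark between -0.002 and 0.002 m and contact force between the fingers and block below 0.05 N and linear speed of block below 0.005 m/s and value of joint clamp above 0.5 rad), for 0.3 s.
4. the clamp's pad is pressed on the block with more than 4 N (contact force between clamp and block above 4 N), for 0.1 s.
At the end, for the whole second after the job is handed in: the block lies in its guide, at rest, within 2 mm of the red mark along the guide, the clamp is down with its pad bearing on the block (more than 0.2 N), the platform is back at rest within 1 mm of zero, and the robot touches nothing (y of block in the frame of mark between -0.002 and 0.002 m and z of block in the frame of mark below 0.002 m and value of joint clamp below 0.13 rad and contact force between clamp and block above 0.2 N and value of joint platform between -0.001 and 0.001 m and linear speed of block below 0.005 m/s).
It fails at once if the block is pushed too hard: the platform goes more than 12 mm either way (flexures overloaded) or the block takes more than 15 N (value of joint platform above 0.012 m or value of joint platform below -0.012 m or contact force between the fingers and block above 15 N).
It fails at once if the clamp presses the block with more than 25 N (contact force between clamp and block above 25 N).
It fails at once if the thruster is touched (contact force between the fingers and block_c1 above 0.5 N or contact force between the fingers and block_c2 above 0.5 N or contact force between the arm and block above 0.5 N).
It fails at once if the block is lifted out of its guide (z of block in the frame of mark above 0.006 m).
It fails at once if a bystander is moved more than 15 mm (distance of any of fitting, weight, driver, spanner, bottle, gauge, regulator from where it was at the start of the episode above 0.015 m).
It also fails if it takes over 64 s, if anything falls off the work surface, if the arm or the gripper's body presses on something with over 40 N, if the wrist force passes 120 N, or if a joint passes its speed limit or range.

## Working session

There is one attempt and no reset: what is moved stays moved. The work goes in short steps, Python scripts to look and compute and a tool call to move; the robot and the scene stay as the last step left them, time stands still between calls to the robot, and variables do not carry over. Pictures are saved under pics/ and viewed, at most 10 in all, crops included, and the job is handed in when it is done.

Besides the shell and the picture viewer there is one more tool, called after ">>>" by a JSON object that holds its "name" and its "arguments", one argument or row to a line. send_rows: Moves the arm, as the interface text tells. Its arguments: {"type":"object","properties":{"targets":{"type":"array","items":{"type":"array","items":{"type":"number"}}}},"required":["targets"]}

```bash
ls; mkdir -p pics
python3 - <<'E'
from cell import read_state, imaging, robot
import cv2,numpy as np
s=read_state();print(s)
print([ (k,getattr(robot,k)) for k in dir(robot) if not k.startswith('_')])
fs=[]
for n in("side","top"):
    d=imaging.snapshot(n);print({k:v for k,v in d.items() if k!='frame'})
    cv2.imwrite(f'pics/{n}0.png',d['frame'][:,:,::-1])
E
```

```text
pics
{'time_s': 0.0, 'qpos': array([ 6.63588136e+01,  6.67524714e+00,  8.26365433e+01,  1.83735302e-03,
        9.07556666e+01, -2.16573867e+00]), 'qd': array([ 0.03005567,  0.03661529, -0.05042435,  0.04802658, -0.08273422,
       -0.05310978]), 'joint_efforts': array([-3.17895487e-03, -7.32002735e+01, -6.32477617e+01, -2.19702915e-04,
        6.58839548e-03,  3.95991719e-05]), 'eef_pos': array([0.2471293, 0.6281492, 0.4039402]), 'tcp_rot': array([-1.79932661e+02, -4.38512891e-03,  1.58524573e+02]), 'ft_force': array([ 0.42860197, -0.1703266 ,  0.12224459]), 'ft_torque': array([-0.02720975, -0.00384717,  0.00754536]), 'finger_force': 0.0, 'grip_width': 0.08562403943985374}
[('Unreachable', <class 'cell.Unreachable'>), ('tip_extent', 0.1734)]
{'fx': 472.4144174198802, 'fy': 472.4144174198802, 'cx': 257.28999324823485, 'cy': 193.33927633488048, 'position': array([ 0.39822944, -1.09870867,  0.98558015]), 'rotation': array([52.05609882,  0.63847584, -5.92979875])}
{'fx': 491.6611242162891, 'fy': 491.6611242162891, 'cx': 259.967142396274, 'cy': 195.0286303785868, 'position': array([ 0.30521492, -0.01136762,  1.72968961]), 'rotation': array([  7.67030213,   0.69592604, -90.66998963])}
```

View pics/side0.png

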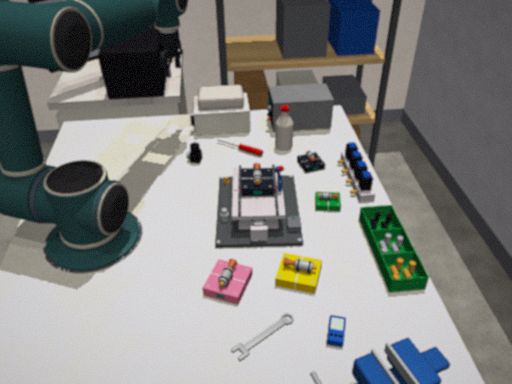

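View pics/top0.png

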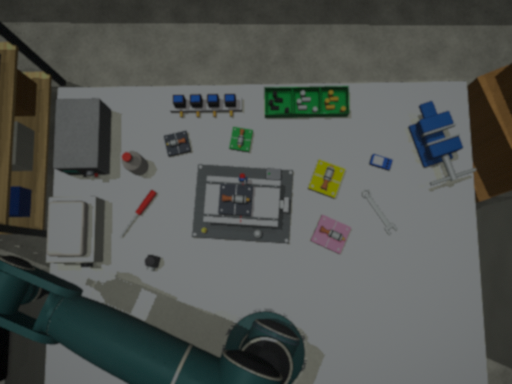

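The stand is at about (243,203) in the top view and (258,210) in the side view. The dark block on it is at about (236,198) in the top view. There are four look-alikes in the top view: green (241,139), yellow (327,178), pink (331,234) and a smaller dark one (177,144). The larger dark one, in the guide, is the one meant. I'll enlarge it to confirm.

```bash
cat > h.py <<'E'
import numpy as np,cv2
from scipy.spatial.transform import Rotation as R
from cell import read_state, imaging, order, robot
def rot(d): return R.from_euler('xyz',d['rotation'],degrees=True).as_matrix()
def ray(d,u,v):
    c=np.array([(u-d['cx'])/d['fx'],-(v-d['cy'])/d['fy'],-1.]); return rot(d)@c
def onz(d,u,v,z):
    r=ray(d,u,v);p=d['position'];return p+r*(z-p[2])/r[2]
def proj(d,P):
    c=rot(d).T@(np.asarray(P)-d['position']);return np.array([d['cx']+d['fx']*c[0]/-c[2],d['cy']-d['fy']*c[1]/-c[2]])
def avg(n,k=4):
    d=imaging.snapshot(n);f=[d['frame'].astype(float)]+[imaging.snapshot(n)['frame'].astype(float) for _ in range(k-1)]
    d['frame']=np.mean(f,0).astype(np.uint8);return d
def crop(d,x0,y0,x1,y1,s,name):
    c=cv2.resize(d['frame'][y0:y1,x0:x1,::-1],None,fx=s,fy=s,interpolation=cv2.INTER_CUBIC);cv2.imwrite(f'pics/{name}.png',c);return c
E
python3 - <<'E'
from h import *
t=avg('top',6);s=avg('side',6)
a=crop(t,185,155,305,250,6.6,'a');b=crop(s,205,155,310,255,6,'b')
for n,d in(('t',t),('s',s)): np.save(f'{n}.npy',d,allow_pickle=True)
E
```

```text
(no output)
```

View pics/a.png

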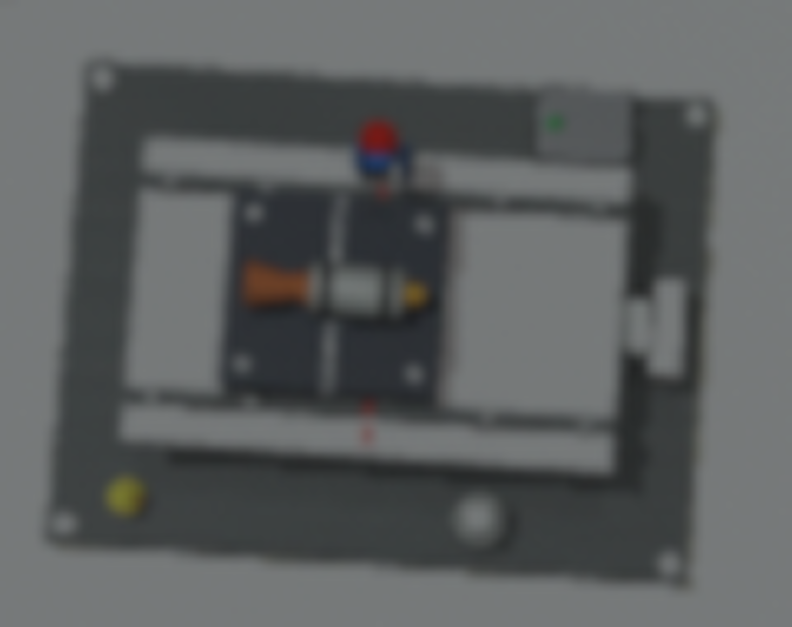

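View pics/b.png

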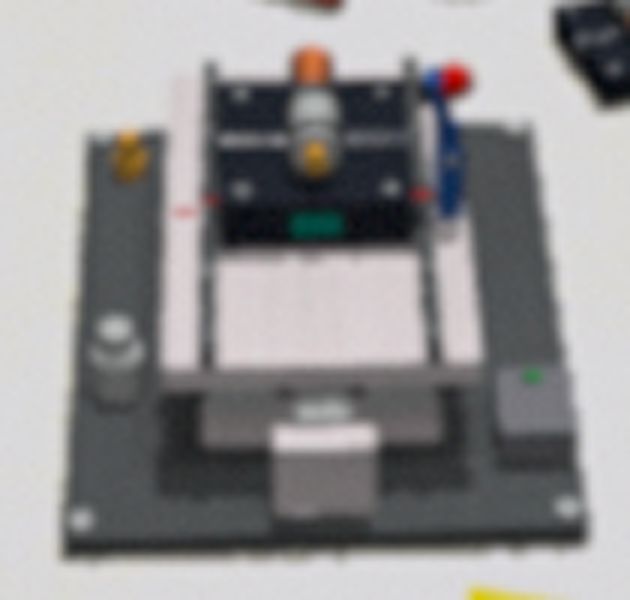

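The crops confirm it. The block in the guide has its white line at top-crop x≈335, with red marks at (383,190) and (368,408–435). The clamp is upright, with its red knob at (378,138). The weight (478,518) and fitting (125,496) are on the −x side of the base. Next I'll measure.

Run:
```python
from h import *
t=np.load('t.npy',allow_pickle=True).item();s=np.load('s.npy',allow_pickle=True).item()
T=lambda x,y,z:onz(t,185+(x+.5)/6.6-.5,155+(y+.5)/6.6-.5,z)
S=lambda x,y,z:onz(s,205+(x+.5)/6-.5,155+(y+.5)/6-.5,z)
C=[T(88,62,.015),T(714,98,.015),T(690,586,.015),T(46,543,.015)]
C=np.array(C);print('corners',C.round(4),'centre',C.mean(0),np.linalg.norm(C-np.roll(C,1,0),axis=1))
yv=(C[0]-C[1]+C[3]-C[2]);print('yaw from y edge',np.degrees(np.arctan2(-yv[0],yv[1])))
# red masks
for n,d,x0,y0,x1,y1 in(('t',t,185,155,305,250),('s',s,205,155,310,255)):
    f=d['frame'][y0:y1,x0:x1].astype(float);w=f[:,:,0]-np.maximum(f[:,:,1],f[:,:,2])
    m=(w>18).astype(np.uint8);k,l,st,ce=cv2.connectedComponentsWithStats(m)
    for i in range(1,k):
        q=l==i;yy,xx=np.nonzero(q);ww=w[q];u=(xx*ww).sum()/ww.sum()+x0;v=(yy*ww).sum()/ww.sum()+y0
        print(n,i,st[i,4],round(u,2),round(v,2),'z84',onz(d,u,v,.084)[:2].round(4),'z92',onz(d,u,v,.092)[:2].round(4),f[q].mean(0).round())
print('line top',T(342,200,.114),T(328,392,.114)); print('line side',S(222,140,.114),S(400,140,.114))
print('block corners top',[T(*p,.114)[:2].round(4) for p in((234,190),(450,210),(437,405),(222,390))])
```

```text
corners [[ 0.6507  0.2261  0.015 ]
 [ 0.6263 -0.1104  0.015 ]
 [ 0.3658 -0.0924  0.015 ]
 [ 0.3925  0.2469  0.015 ]] centre [0.50883625 0.06753482 0.015     ] [0.25907017 0.33738368 0.2611688  0.3404458 ]
yaw from y edge -4.32704155942674
t 1 28 241.79 175.14 z84 [0.5961 0.067 ] z92 [0.5947 0.0666] [92. 36. 38.]
t 2 52 226.03 197.69 z84 [0.5195 0.1208] z92 [0.5185 0.1201] [89. 57. 40.]
t 3 3 247.33 199.33 z84 [0.513  0.0489] z92 [0.512  0.0486] [98. 79. 38.]
t 4 3 240.31 216.32 z84 [0.4558 0.0729] z92 [0.455  0.0725] [75. 52. 52.]
t 5 1 240.0 220.0 z84 [0.4434 0.074 ] z92 [0.4427 0.0736] [116.  97.  96.]
s 1 5 259.0 155.0 z84 [0.5359 0.2667] z92 [0.5347 0.2546] [105.  72.  67.]
s 2 42 256.52 165.27 z84 [0.521  0.2054] z92 [0.5199 0.1938] [175. 117.  91.]
s 3 30 280.58 167.6 z84 [0.5992 0.1822] z92 [0.5975 0.1708] [168.  83.  85.]
s 4 37 226.17 180.29 z84 [0.4152 0.1323] z92 [0.415  0.1214] [128.  99.  53.]
s 5 18 257.27 180.58 z84 [0.5145 0.1189] z92 [0.5135 0.1081] [133. 103.  56.]
s 6 10 274.79 186.97 z84 [0.5659 0.0786] z92 [0.5645 0.0681] [101.  61.  64.]
s 7 17 236.78 189.08 z84 [0.4459 0.0817] z92 [0.4455 0.0713] [170. 141. 142.]
line top [0.5581624  0.08374758 0.114     ] [0.46108705 0.09126792 0.114     ]
line side [0.46329078 0.09817309 0.114     ] [0.55556814 0.08715969 0.114     ]
block corners top [array([0.564 , 0.1382]), array([0.5523, 0.0293]), array([0.4539, 0.0368]), array([0.4628, 0.1443])]
```

Fit: stand yaw is about −4.3° and its centre is (0.509, 0.0675). The block line sits about 19–20 mm to +y of the mark, inside the stated 10–22 mm. Corner spacing is 259–261 × 337–340 mm, which matches 260 × 340. Moving now.

>>> {"name": "send_rows", "arguments": {
  "targets": [
    [-0.693, -0.533, 0, 1, 0],
    [-0.693, -0.533, 0, 1, 0],
    [-0.693, -0.533, 0, 1, 0],
    [-0.693, -0.533, 0, 1, 0],
    [-0.693, -0.533, 0, 1, 0],
    [-0.693, -0.533, 0, 1, 0],
    [-0.693, -0.533, 0, 1, 0]
  ]
}}

```text
time_s: 1.58
eef_pos: [0.3815, 0.4042, 0.4046]
tcp_rot: [-180.0, -0.0, 129.9]
ft_force: [-0.8, 0.3, -0.2]
grip_width: 0.0002
finger_force: 0.0
```

```bash
cat >> h.py <<'E'
C0=np.array([.5088,.0675]);YAW=np.radians(-4.33)
XS=np.array([np.cos(YAW),np.sin(YAW)]);YS=np.array([-XS[1],XS[0]])
def st():
    s=read_state();d=s['eef_pos'][:2]-C0
    F=s['ft_force'];return s['time_s'],'stand xy',(d@XS).round(4),(d@YS).round(4),'z',s['eef_pos'][2].round(4),'yaw',s['tcp_rot'].round(2),'F(x,y,z)',round(F[:2]@XS,2),round(F[:2]@YS,2),round(F[2],2)
def go(sx,sy,z,yaw=85.67):
    s=read_state();p=np.r_[C0+sx*XS+sy*YS,z];M=R.from_euler('xyz',s['tcp_rot'],degrees=True).as_matrix()
    print('rows',(M.T@(p-s['eef_pos'])/.3).round(4),'spin',round(-((yaw-s['tcp_rot'][2]+180)%360-180)*np.pi/180/.5,3))
E
python3 -c "
from h import *
print(st());go(0,.111,.36)"
```

```text
(1.575, 'stand xy', np.float64(-0.1523), np.float64(0.3261), 'z', np.float64(0.4046), 'yaw', array([-1.7999e+02, -2.0000e-02,  1.2993e+02]), 'F(x,y,z)', np.float64(-0.8), np.float64(0.26), np.float64(-0.24))
rows [-0.8679 -0.1369  0.1485] spin 1.545
```

>>> {"name": "send_rows", "arguments": {
  "targets": [
    [-0.868, -0.137, 0.148, 1, 0],
    [-0.868, -0.137, 0.148, 1, 0],
    [-0.868, -0.137, 0.148, 1, 0],
    [-0.868, -0.137, 0.148, 1, 0],
    [-0.868, -0.137, 0.148, 1, 0],
    [-0.868, -0.137, 0.148, 1, 0]
  ]
}}

```text
time_s: 2.33
eef_pos: [0.5177, 0.1775, 0.3599]
tcp_rot: [-179.9, -0.0, 101.2]
ft_force: [-0.5, 0.4, 0.6]
grip_width: 0.0001
finger_force: 0.0
```

>>> {"name": "send_rows", "arguments": {
  "targets": [
    [0, 0, 0, 0.545, 0],
    [0, 0, 0, 0.545, 0],
    [0, 0, 0, 0.545, 0],
    [0, 0, 0, 0.545, 0]
  ]
}}

```text
time_s: 2.82
eef_pos: [0.5171, 0.1781, 0.3605]
tcp_rot: [180.0, -0.0, 85.8]
ft_force: [0.6, -0.1, 0.4]
grip_width: 0.0001
finger_force: 0.0
```

```bash
python3 -c "
from h import *
print(st());go(0,.111,.2664)
t=avg('top',4);s=avg('side',4)
a=cv2.resize(t['frame'][140:250,185:305,::-1],None,fx=4,fy=4,interpolation=2)
b=cv2.resize(s['frame'][120:230,205:285,::-1],None,fx=4,fy=4,interpolation=2)
cv2.imwrite('pics/c.png',np.hstack([a,b[:440]]))"
```

```text
(2.825, 'stand xy', np.float64(-0.0001), np.float64(0.1109), 'z', np.float64(0.3605), 'yaw', array([ 1.7999e+02, -1.0000e-02,  8.5820e+01]), 'F(x,y,z)', np.float64(0.62), np.float64(-0.1), np.float64(0.38))
rows [1.000e-04 2.000e-04 3.137e-01] spin 0.005
```

View pics/c.png

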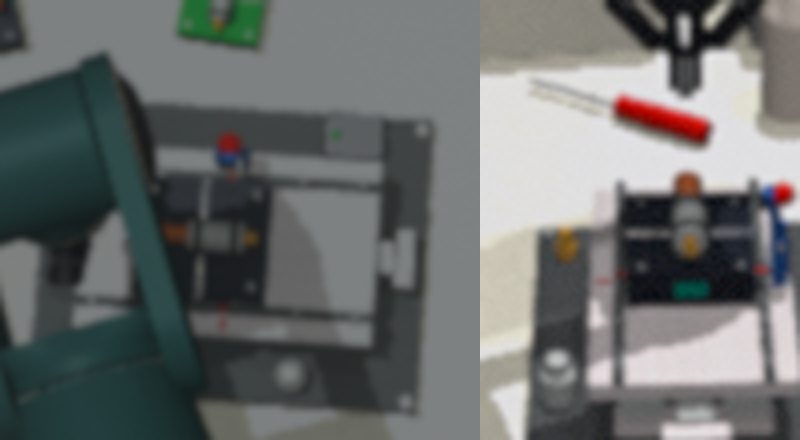

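The tool is behind the block's +y end and in line with it: fingertip at side crop (685,85), block centre column at about 689. The block line and both red marks still show in the top view. Going down in steps.

>>> {"name": "send_rows", "arguments": {
  "targets": [
    [0, 0, 0.15, 0.005, 0],
    [0, 0, 0.25, 0.005, 0],
    [0, 0, 0.29, 0.005, 0],
    [0, 0, 0.305, 0.005, 0],
    [0, 0, 0.305, 0.005, 0]
  ]
}}

```text
time_s: 3.85
eef_pos: [0.5177, 0.1771, 0.2697]
tcp_rot: [179.9, -0.0, 85.5]
ft_force: [0.0, -0.5, 0.3]
grip_width: 0.0001
finger_force: 0.0
```

```bash
cat >> h.py <<'E'
def force(n=8):
    F=[]
    for _ in range(n): imaging.snapshot('top');F.append(read_state()['ft_force'])
    F=np.array(F);return 'F',(F[:,:2]@XS).mean().round(2),(F[:,:2]@YS).mean().round(2),F[:,2].mean().round(2),'sd',F.std(0).round(2)
E
python3 -c "
from h import *
print(st());print(force())"
```

```text
(3.85, 'stand xy', np.float64(0.0006), np.float64(0.11), 'z', np.float64(0.2697), 'yaw', array([ 1.7994e+02, -2.0000e-02,  8.5470e+01]), 'F(x,y,z)', np.float64(0.05), np.float64(-0.5), np.float64(0.26))
('F', np.float64(0.35), np.float64(-0.03), np.float64(0.14), 'sd', array([0.55, 0.39, 0.22]))
```

>>> {"name": "send_rows", "arguments": {
  "targets": [
    [-0.03, 0, 0, 0, 0],
    [-0.06, 0, 0, 0, 0],
    [-0.07, 0, 0, 0, 0],
    [-0.075, 0, 0, 0, 0],
    [-0.08, 0, 0, 0, 0],
    [-0.085, 0, 0, 0, 0],
    [-0.09, 0, 0, 0, 0],
    [-0.095, 0, 0, 0, 0],
    [-0.1, 0, 0, 0, 0],
    [-0.1, 0, 0, 0, 0]
  ]
}}

```text
time_s: 5.5
eef_pos: [0.5151, 0.1472, 0.2689]
tcp_rot: [180.0, -0.0, 85.5]
ft_force: [0.9, 4.6, 0.7]
grip_width: -0.0001
finger_force: 2.5
```

```bash
python3 -c "
from h import *
print(st());print(force())"
```

```text
(5.5, 'stand xy', np.float64(0.0002), np.float64(0.0799), 'z', np.float64(0.2689), 'yaw', array([ 1.800e+02, -2.000e-02,  8.547e+01]), 'F(x,y,z)', np.float64(0.55), np.float64(4.66), np.float64(0.67))
('F', np.float64(0.19), np.float64(5.03), np.float64(0.57), 'sd', array([0.33, 0.3 , 0.52]))
```

The force is 5 N, so the platform has given about 7.7 mm and step 1 is met. Pushing on slowly.

>>> {"name": "send_rows", "arguments": {
  "targets": [
    [-0.003, 0, 0, 0, 0],
    [-0.006, 0, 0, 0, 0],
    [-0.009, 0, 0, 0, 0],
    [-0.009, 0, 0, 0, 0]
  ]
}}

```text
time_s: 6.4
eef_pos: [0.5149, 0.1445, 0.2689]
tcp_rot: [180.0, -0.0, 85.5]
ft_force: [0.4, 5.2, 0.3]
grip_width: 0.0002
finger_force: 2.6
```

```bash
python3 -c "
from h import *
print(st());print(force())"
```

```text
(6.4, 'stand xy', np.float64(0.0002), np.float64(0.0773), 'z', np.float64(0.2689), 'yaw', array([ 1.800e+02, -2.000e-02,  8.547e+01]), 'F(x,y,z)', np.float64(0.05), np.float64(5.19), np.float64(0.33))
('F', np.float64(-0.23), np.float64(5.48), np.float64(0.21), 'sd', array([0.28, 0.38, 0.61]))
```

>>> {"name": "send_rows", "arguments": {
  "targets": [
    [-0.005, 0, 0, 0, 0],
    [-0.01, 0, 0, 0, 0],
    [-0.015, 0, 0, 0, 0],
    [-0.02, 0, 0, 0, 0],
    [-0.025, 0, 0, 0, 0],
    [-0.03, 0, 0, 0, 0],
    [-0.035, 0, 0, 0, 0],
    [-0.04, 0, 0, 0, 0],
    [-0.045, 0, 0, 0, 0],
    [-0.045, 0, 0, 0, 0],
    [-0.045, 0, 0, 0, 0]
  ]
}}

```text
time_s: 8.18
eef_pos: [0.5138, 0.1311, 0.2689]
tcp_rot: [180.0, -0.0, 85.5]
ft_force: [0.2, 5.6, 1.6]
grip_width: -0.0002
finger_force: 2.6
```

```bash
python3 -c "
from h import *
print(st());print(force())"
```

```text
(8.175, 'stand xy', np.float64(0.0002), np.float64(0.0638), 'z', np.float64(0.2689), 'yaw', array([ 1.800e+02, -1.000e-02,  8.547e+01]), 'F(x,y,z)', np.float64(-0.2), np.float64(5.57), np.float64(1.6))
('F', np.float64(0.24), np.float64(4.87), np.float64(0.75), 'sd', array([0.49, 0.35, 0.45]))
```

>>> {"name": "send_rows", "arguments": {
  "targets": [
    [0.005, 0, 0, 0, 0],
    [0.011, 0, 0, 0, 0],
    [0.017, 0, 0, 0, 0],
    [0.023, 0, 0, 0, 0],
    [0.029, 0, 0, 0, 0],
    [0.035, 0, 0, 0, 0],
    [0.06, 0, 0, 0, 0],
    [0.1, 0, 0, 0, 0],
    [0.1, 0, 0, 0, 0],
    [0.1, 0, -0.3, 0, 0],
    [0.1, 0, -0.5, 0, 0],
    [0.5, 0, -0.5, 0, 0],
    [0.9, 0, -0.5, 0, 0],
    [0.9, 0, -0.5, 0, 0],
    [0.9, 0, -0.5, 0, 0]
  ]
}}

```text
time_s: 10.45
eef_pos: [0.5349, 0.4025, 0.4188]
tcp_rot: [180.0, 0.0, 85.5]
ft_force: [1.6, -0.3, -0.1]
grip_width: -0.0002
finger_force: 0.0
```

```bash
python3 -c "
from h import *
print(st())
t=avg('top',8);s=avg('side',8)
np.save('t.npy',t,allow_pickle=True);np.save('s.npy',s,allow_pickle=True)
a=cv2.resize(t['frame'][160:240,195:295,::-1],None,fx=4,fy=4,interpolation=2)
b=cv2.resize(s['frame'][155:235,225:295,::-1],None,fx=5,fy=5,interpolation=2)
cv2.imwrite('pics/d.png',np.hstack([a,b[:320]]))"
```

```text
(10.45, 'stand xy', np.float64(0.0007), np.float64(0.336), 'z', np.float64(0.4188), 'yaw', array([179.99,   0.  ,  85.51]), 'F(x,y,z)', np.float64(1.66), np.float64(-0.15), np.float64(-0.05))
```

View pics/d.png

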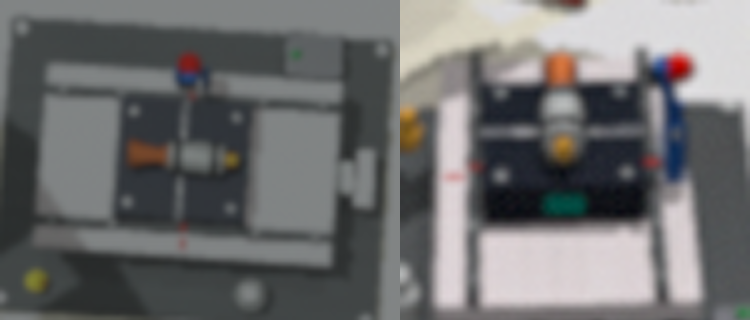

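The tool is clear of the stand in both views. The white line is at about top crop x=183 and the red marks at 190 (upper) and 183 (lower), so only a few mm remain. I'll measure it to sub-pixel.

```bash
cat > m.py <<'E'
from h import *
def sy(P): return (P[:2]-C0)@YS
def sx(P): return (P[:2]-C0)@XS
def meas(d,verbose=True):
    """stand-y of white line (z114) and of red marks, from image centroids in patches placed by projection"""
    f=d['frame'].astype(float);out={}
    W=lambda x,y,z:np.r_[C0+x*XS+y*YS,z]
    red=f[:,:,0]-(f[:,:,1]+f[:,:,2])/2;lum=f.mean(2)
    def prof(img,x,y0,z,half,step=.0005,bg=True):
        ys=np.arange(y0-half,y0+half,step);uv=np.array([proj(d,W(x,y,z)) for y in ys],np.float32)
        p=cv2.remap(img.astype(np.float32),uv[:,0].reshape(1,-1),uv[:,1].reshape(1,-1),cv2.INTER_CUBIC)[0]
        return ys,p
    def cen(img,xs,y0,z,half):
        P=[];
        for x in xs: ys,p=prof(img,x,y0,z,half);P.append(p)
        p=np.mean(P,0);k=p.argmax();b=np.median(p);q=np.clip(p-b-.3*(p.max()-b),0,None);w=abs(ys-ys[k])<.006
        return (q*w*ys).sum()/(q*w).sum(),p.max()-b
    for n,xs in(('L-',np.arange(-.042,-.02,.002)),('L+',np.arange(.02,.042,.002))): out[n]=cen(lum,xs,.005,.114,.02)
    for n,xs,z in(('R-rail',[-.0565,-.0545,-.0525],.092),('R-plat',[-.074,-.07,-.066],.084),('R+rail',[.0525,.0545,.0565],.092)): out[n]=cen(red,xs,.002,z,.014)
    for k,v in out.items(): print(k,'y mm %.2f contrast %.1f'%(v[0]*1e3,v[1]))
E
python3 - <<'E'
from m import *
for n in 'ts':
    print(n);meas(np.load(n+'.npy',allow_pickle=True).item())
E
```

```text
t
L- y mm 4.41 contrast 37.8
L+ y mm 4.73 contrast 36.5
R-rail y mm 0.81 contrast 27.9
R-plat y mm 0.95 contrast 16.2
R+rail y mm 0.62 contrast 16.7
s
L- y mm 10.85 contrast 60.7
L+ y mm 8.43 contrast 52.8
R-rail y mm 4.76 contrast 26.8
R-plat y mm 5.47 contrast 21.7
R+rail y mm 4.96 contrast 40.2
```

Remaining distance is 3.8 mm in the top view and 4.6 mm in the side view; the force estimate gives about 3.5, so I'll use 3.9. I'll push again until the tool is at y≈0.060 (it was 0.0638).

>>> {"name": "send_rows", "arguments": {
  "targets": [
    [-0.4, 0, 0, 0, 0],
    [-0.75, 0, 0, 0, 0],
    [-0.75, 0, 0, 0, 0],
    [-0.75, 0, 0.2, 0, 0],
    [-0.75, 0, 0.4, 0, 0],
    [-0.75, 0, 0.5, 0, 0],
    [-0.78, 0, 0.5, 0, 0],
    [-0.8, 0, 0.5, 0, 0],
    [-0.815, 0, 0.5, 0, 0],
    [-0.82, 0, 0.5, 0, 0],
    [-0.825, 0, 0.5, 0, 0],
    [-0.83, 0, 0.5, 0, 0],
    [-0.835, 0, 0.5, 0, 0],
    [-0.84, 0, 0.5, 0, 0],
    [-0.845, 0, 0.5, 0, 0],
    [-0.85, 0, 0.5, 0, 0],
    [-0.85, 0, 0.5, 0, 0]
  ]
}}

```text
time_s: 13.38
eef_pos: [0.515, 0.1458, 0.2688]
tcp_rot: [180.0, 0.0, 85.5]
ft_force: [-0.2, -0.1, -0.0]
grip_width: 0.0001
finger_force: 0.0
```

```bash
python3 -c "
from h import *
print(st());print(force(6))"
```

```text
(13.375, 'stand xy', np.float64(0.0003), np.float64(0.0786), 'z', np.float64(0.2688), 'yaw', array([180.  ,   0.  ,  85.47]), 'F(x,y,z)', np.float64(-0.17), np.float64(-0.07), np.float64(-0.01))
('F', np.float64(0.02), np.float64(-0.15), np.float64(0.12), 'sd', array([0.59, 0.56, 0.32]))
```

>>> {"name": "send_rows", "arguments": {
  "targets": [
    [-0.008, 0, 0, 0, 0],
    [-0.016, 0, 0, 0, 0],
    [-0.022, 0, 0, 0, 0],
    [-0.027, 0, 0, 0, 0],
    [-0.032, 0, 0, 0, 0],
    [-0.037, 0, 0, 0, 0],
    [-0.042, 0, 0, 0, 0],
    [-0.047, 0, 0, 0, 0],
    [-0.052, 0, 0, 0, 0],
    [-0.057, 0, 0, 0, 0],
    [-0.062, 0, 0, 0, 0],
    [-0.062, 0, 0, 0, 0],
    [-0.062, 0, 0, 0, 0]
  ]
}}

```text
time_s: 15.3
eef_pos: [0.5135, 0.1274, 0.2688]
tcp_rot: [180.0, -0.0, 85.5]
ft_force: [-1.1, 4.4, -0.1]
grip_width: 0.0
finger_force: 2.3
```

```bash
python3 -c "
from h import *
print(st());print(force(6))"
```

```text
(15.3, 'stand xy', np.float64(0.0002), np.float64(0.0601), 'z', np.float64(0.2688), 'yaw', array([180.  ,  -0.  ,  85.47]), 'F(x,y,z)', np.float64(-1.46), np.float64(4.33), np.float64(-0.11))
('F', np.float64(-0.09), np.float64(4.53), np.float64(0.41), 'sd', array([0.47, 0.35, 0.26]))
```

>>> {"name": "send_rows", "arguments": {
  "targets": [
    [0.005, 0, 0, 0, 0],
    [0.011, 0, 0, 0, 0],
    [0.017, 0, 0, 0, 0],
    [0.023, 0, 0, 0, 0],
    [0.029, 0, 0, 0, 0],
    [0.035, 0, 0, 0, 0],
    [0.06, 0, 0, 0, 0],
    [0.1, 0, 0, 0, 0],
    [0.1, 0, 0, 0, 0],
    [0.1, 0, -0.3, 0, 0],
    [0.1, 0, -0.5, 0, 0],
    [0.5, 0, -0.5, 0, 0],
    [0.9, 0, -0.5, 0, 0],
    [0.9, 0, -0.5, 0, 0],
    [0.9, 0, -0.5, 0, 0]
  ]
}}

```text
time_s: 17.48
eef_pos: [0.5346, 0.3989, 0.4188]
tcp_rot: [180.0, 0.0, 85.5]
ft_force: [1.1, 0.8, -0.1]
grip_width: -0.0001
finger_force: 0.0
```

Run:
```python
from m import *
print(st())
for n in('top','side'):
    print(n);meas(avg(n,8))
```

```text
(17.475, 'stand xy', np.float64(0.0007), np.float64(0.3324), 'z', np.float64(0.4188), 'yaw', array([180.  ,   0.  ,  85.51]), 'F(x,y,z)', np.float64(1.01), np.float64(0.89), np.float64(-0.13))
top
L- y mm 0.36 contrast 36.6
L+ y mm -0.23 contrast 29.7
R-rail y mm 0.89 contrast 29.0
R-plat y mm 0.93 contrast 16.5
R+rail y mm 0.99 contrast 17.3
side
L- y mm 5.54 contrast 64.8
L+ y mm 4.46 contrast 45.9
R-rail y mm 4.70 contrast 26.2
R-plat y mm 5.60 contrast 20.7
R+rail y mm 5.07 contrast 40.8
```

The line is within about 0.5 mm of the mark (top −0.9, side −0.1), good. Next is a gentle tap at the −y end, kept below slip.

>>> {"name": "send_rows", "arguments": {
  "targets": [
    [-0.3, 0, 0, 0, 0],
    [-0.6, 0, 0, 0, 0],
    [-0.9, 0, 0, 0, 0],
    [-0.9, 0, 0, 0, 0],
    [-0.9, 0, 0, 0, 0]
  ]
}}

```text
time_s: 18.9
eef_pos: [0.513, 0.1248, 0.4193]
tcp_rot: [179.9, 0.0, 85.3]
ft_force: [-0.2, -0.3, -0.0]
grip_width: -0.0003
finger_force: 0.0
```

>>> {"name": "send_rows", "arguments": {
  "targets": [
    [-0.2, 0, 0, 0, 0],
    [-0.4, 0, 0, 0, 0],
    [-0.524, 0, 0, 0, 0],
    [-0.524, 0, 0, 0, 0],
    [-0.524, 0, 0.15, 0, 0],
    [-0.524, 0, 0.3, 0, 0],
    [-0.524, 0, 0.42, 0, 0],
    [-0.524, 0, 0.48, 0, 0],
    [-0.524, 0, 0.5, 0, 0],
    [-0.524, 0, 0.5, 0, 0]
  ]
}}

```text
time_s: 20.15
eef_pos: [0.5015, -0.0291, 0.2697]
tcp_rot: [180.0, -0.0, 85.5]
ft_force: [-0.7, 0.1, -0.2]
grip_width: -0.0003
finger_force: 0.0
```

```bash
python3 -c "
from h import *
print(st());print(force(4))"
```

```text
(20.15, 'stand xy', np.float64(-0.0), np.float64(-0.0968), 'z', np.float64(0.2697), 'yaw', array([179.95,  -0.  ,  85.49]), 'F(x,y,z)', np.float64(-0.68), np.float64(0.02), np.float64(-0.21))
('F', np.float64(-0.36), np.float64(-0.72), np.float64(-0.08), 'sd', array([0.69, 0.2 , 0.14]))
```

>>> {"name": "send_rows", "arguments": {
  "targets": [
    [0.03, 0, 0, 0, 0],
    [0.06, 0, 0, 0, 0],
    [0.08, 0, 0, 0, 0],
    [0.09, 0, 0, 0, 0],
    [0.095, 0, 0, 0, 0],
    [0.1, 0, 0, 0, 0],
    [0.1, 0, 0, 0, 0],
    [0.1, 0, 0, 0, 0]
  ]
}}

```text
time_s: 21.35
eef_pos: [0.5035, 0.0005, 0.2688]
tcp_rot: [180.0, 0.0, 85.5]
ft_force: [-0.3, -0.3, -0.3]
grip_width: -0.0
finger_force: 0.0
```

```bash
python3 -c "
from h import *
print(st());print(force(6))"
```

```text
(21.35, 'stand xy', np.float64(-0.0002), np.float64(-0.0672), 'z', np.float64(0.2688), 'yaw', array([180.  ,   0.  ,  85.47]), 'F(x,y,z)', np.float64(-0.31), np.float64(-0.3), np.float64(-0.3))
('F', np.float64(0.34), np.float64(0.22), np.float64(-0.19), 'sd', array([0.53, 0.41, 0.21]))
```

>>> {"name": "send_rows", "arguments": {
  "targets": [
    [0.003, 0, 0, 0, 0],
    [0.006, 0, 0, 0, 0],
    [0.009, 0, 0, 0, 0],
    [0.012, 0, 0, 0, 0],
    [0.012, 0, 0, 0, 0],
    [0.012, 0, 0, 0, 0]
  ]
}}

```text
time_s: 22.4
eef_pos: [0.5038, 0.0041, 0.2688]
tcp_rot: [-180.0, 0.0, 85.5]
ft_force: [0.1, -0.9, -0.2]
grip_width: -0.0003
finger_force: 0.4
```

```bash
python3 -c "
from h import *
print(st());print(force(8),read_state()['finger_force'])"
```

```text
(22.4, 'stand xy', np.float64(-0.0002), np.float64(-0.0636), 'z', np.float64(0.2688), 'yaw', array([-180.  ,    0.  ,   85.47]), 'F(x,y,z)', np.float64(0.16), np.float64(-0.86), np.float64(-0.16))
('F', np.float64(-0.0), np.float64(-1.07), np.float64(-0.17), 'sd', array([0.28, 0.32, 0.31])) 0.3689817991107702
```

>>> {"name": "send_rows", "arguments": {
  "targets": [
    [0.003, 0, 0, 0, 0],
    [0.005, 0, 0, 0, 0],
    [0.005, 0, 0, 0, 0],
    [0.005, 0, 0, 0, 0]
  ]
}}

```text
time_s: 23.3
eef_pos: [0.5039, 0.0057, 0.2688]
tcp_rot: [-180.0, 0.0, 85.5]
ft_force: [0.4, -1.6, -0.2]
grip_width: 0.0
finger_force: 0.9
```

```bash
python3 -c "
from h import *
print(st());print(force(8),read_state()['finger_force'])"
```

```text
(23.3, 'stand xy', np.float64(-0.0002), np.float64(-0.062), 'z', np.float64(0.2688), 'yaw', array([-180.  ,    0.  ,   85.47]), 'F(x,y,z)', np.float64(0.52), np.float64(-1.61), np.float64(-0.22))
('F', np.float64(-0.19), np.float64(-1.61), np.float64(0.15), 'sd', array([0.29, 0.46, 0.47])) 0.8555689919739962
```

>>> {"name": "send_rows", "arguments": {
  "targets": [
    [-0.005, 0, 0, 0, 0],
    [-0.01, 0, 0, 0, 0],
    [-0.015, 0, 0, 0, 0],
    [-0.03, 0, 0, 0, 0],
    [-0.08, 0, 0, 0, 0],
    [-0.1, 0, 0, 0, 0],
    [-0.1, 0, -0.2, 0, 0],
    [-0.1, 0, -0.4, 0, 0],
    [-0.1, 0, -0.5, 0, 0],
    [-0.3, 0, -0.5, 0, 0],
    [-0.5, 0, -0.5, 0, 0],
    [-0.7, 0, -0.5, 0, 0],
    [-0.7, 0, -0.5, 0, 0]
  ]
}}

```text
time_s: 25.32
eef_pos: [0.4865, -0.2073, 0.4184]
tcp_rot: [-180.0, 0.0, 85.2]
ft_force: [-0.3, -0.6, 0.3]
grip_width: 0.0001
finger_force: 0.0
```

Run:
```python
from m import *
print(st())
t=avg('top',8);s=avg('side',8)
for d in(t,s): meas(d);print()
a=crop(t,195,150,295,240,4,'x');b=cv2.resize(s['frame'][145:235,215:305,::-1],None,fx=4,fy=4,interpolation=2)
cv2.imwrite('pics/e.png',np.hstack([a,b]))
# knob, two-view ray crossing
W=[]
for d,x0,y0,x1,y1 in((t,232,165,252,186),(s,270,155,292,178)):
    f=d['frame'][y0:y1,x0:x1].astype(float);w=f[:,:,0]-np.maximum(f[:,:,1],f[:,:,2]);w[w<30]=0
    v,u=np.mgrid[y0:y1,x0:x1];uv=((u*w).sum()/w.sum(),(v*w).sum()/w.sum());print(uv);W.append((d['position'],ray(d,*uv)))
(p,a),(q,b)=W;k=np.linalg.lstsq(np.c_[a,-b],q-p,rcond=None)[0];A=p+k[0]*a;B=q+k[1]*b
print(A,B,'stand',sx((A+B)/2),sy((A+B)/2),(A+B)[2]/2)
```

```text
(25.325, 'stand xy', np.float64(-0.0015), np.float64(-0.2757), 'z', np.float64(0.4184), 'yaw', array([-1.7996e+02,  1.0000e-02,  8.5200e+01]), 'F(x,y,z)', np.float64(-0.25), np.float64(-0.65), np.float64(0.25))
L- y mm 0.37 contrast 35.7
L+ y mm -0.21 contrast 29.3
R-rail y mm 0.86 contrast 27.4
R-plat y mm 0.99 contrast 16.0
R+rail y mm 1.01 contrast 17.8

L- y mm 5.49 contrast 31.2
L+ y mm 2.86 contrast 17.2
R-rail y mm 5.54 contrast 26.0
R-plat y mm 5.43 contrast 24.7
R+rail y mm 13.14 contrast 1.0

(np.float64(241.86542305129913), np.float64(175.17055296469022))
(np.float64(280.4884919271728), np.float64(167.86808656818963))
[0.58127543 0.0627854  0.1672428 ] [0.58024519 0.06281972 0.1670624 ] stand 0.07210957720594167 0.0007490294973430823 0.16715260106970548
```

View pics/e.png

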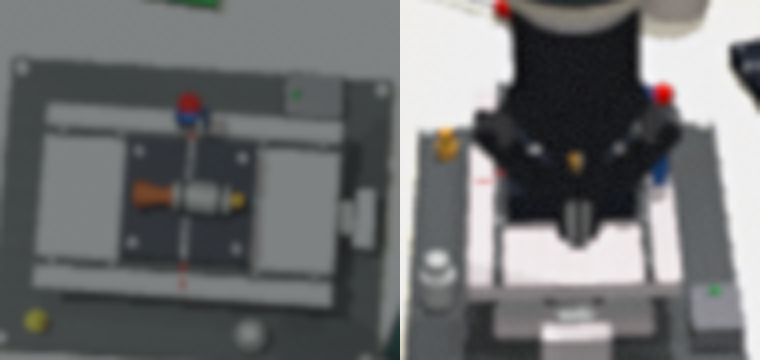

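The tap moved the platform but not the block: the line is at top crop x≈187, level with the marks at (192,133) and (183,270–283). The clamp is still upright with its knob at (190,103), i.e. stand (0.073, 0.001), z about 0.162, about 80°. Now I'll go behind the knob.

>>> {"name": "send_rows", "arguments": {
  "targets": [
    [0, 0.2, 0, 0, 0],
    [0, 0.42, 0, 0, 0],
    [0.2, 0.42, 0, 0, 0],
    [0.4, 0.42, 0, 0, 0],
    [0.6, 0.42, 0, 0, 0],
    [0.8, 0.42, 0, 0, 0],
    [0.92, 0.42, 0, 0, 0],
    [0.92, 0.42, 0.15, 0, 0],
    [0.92, 0.42, 0.28, 0, 0],
    [0.92, 0.42, 0.33, 0, 0],
    [0.92, 0.42, 0.33, 0, 0]
  ]
}}

```text
time_s: 27.5
eef_pos: [0.6348, 0.0614, 0.3197]
tcp_rot: [-179.9, 0.0, 85.5]
ft_force: [0.4, 0.8, 0.7]
grip_width: -0.0001
finger_force: 0.0
```

Run:
```python
from m import *
print(st());go(.064,.001,.3194);print(force(4))
```

```text
(27.5, 'stand xy', np.float64(0.1261), np.float64(0.0034), 'z', np.float64(0.3197), 'yaw', array([-1.7995e+02,  1.0000e-02,  8.5460e+01]), 'F(x,y,z)', np.float64(0.38), np.float64(0.81), np.float64(0.71))
rows [-0.0089 -0.2069  0.001 ] spin -0.007
('F', np.float64(-0.06), np.float64(-0.06), np.float64(-0.33), 'sd', array([0.36, 0.72, 0.2 ]))
```

>>> {"name": "send_rows", "arguments": {
  "targets": [
    [-0.006, -0.04, 0, 0, 0],
    [-0.006, -0.07, 0, 0, 0],
    [-0.006, -0.09, 0, 0, 0],
    [-0.006, -0.11, 0, 0, 0],
    [-0.006, -0.13, 0, 0, 0],
    [-0.006, -0.15, 0, 0, 0],
    [-0.006, -0.17, 0, 0, 0],
    [-0.006, -0.19, 0, 0, 0],
    [-0.006, -0.207, 0, 0, 0],
    [-0.006, -0.207, 0, 0, 0]
  ]
}}

```text
time_s: 28.95
eef_pos: [0.5723, 0.0647, 0.3198]
tcp_rot: [-180.0, 0.0, 85.5]
ft_force: [0.4, 0.2, -0.1]
grip_width: -0.0002
finger_force: 0.0
```

Run:
```python
from m import *
print(st());print(force(3))
s=avg('side',4)
crop(s,195,100,315,230,4,'f')
```

```text
(28.95, 'stand xy', np.float64(0.0635), np.float64(0.002), 'z', np.float64(0.3198), 'yaw', array([-179.97,    0.  ,   85.48]), 'F(x,y,z)', np.float64(0.4), np.float64(0.24), np.float64(-0.12))
('F', np.float64(0.16), np.float64(0.07), np.float64(-0.01), 'sd', array([0.28, 0.42, 0.38]))
```

View pics/f.png

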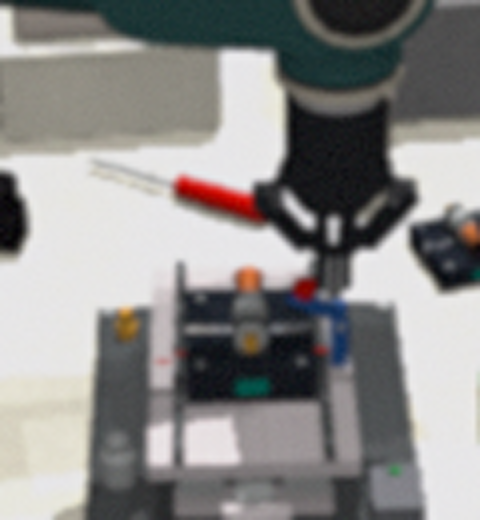

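The clamp is tipped over, with its knob at (304,288) next to the fingertip (332,275), clear of the thruster. Next I'll lift, move over the knob and press down.

>>> {"name": "send_rows", "arguments": {
  "targets": [
    [-0.003, 0.03, 0, 0, 0],
    [-0.003, 0.03, -0.13, 0, 0],
    [-0.003, 0.03, -0.13, 0, 0],
    [-0.003, -0.09, -0.13, 0, 0],
    [-0.003, -0.09, -0.13, 0, 0],
    [-0.003, -0.09, -0.13, 0, 0],
    [-0.003, -0.09, -0.09, 0, 0],
    [-0.003, -0.09, -0.06, 0, 0],
    [-0.003, -0.09, -0.04, 0, 0],
    [-0.003, -0.09, -0.025, 0, 0],
    [-0.003, -0.09, -0.015, 0, 0],
    [-0.003, -0.09, -0.015, 0, 0]
  ]
}}

```text
time_s: 30.8
eef_pos: [0.5449, 0.0662, 0.3262]
tcp_rot: [-179.9, -0.0, 85.5]
ft_force: [-6.0, -0.2, 7.3]
grip_width: -0.0
finger_force: 3.5
```

Run:
```python
from m import *
print(st());print(force(4))
```

```text
(30.8, 'stand xy', np.float64(0.0361), np.float64(0.0014), 'z', np.float64(0.3262), 'yaw', array([-1.799e+02, -3.000e-02,  8.550e+01]), 'F(x,y,z)', np.float64(-5.94), np.float64(-0.65), np.float64(7.31))
('F', np.float64(-2.08), np.float64(-0.47), np.float64(2.91), 'sd', array([0.71, 0.24, 0.32]))
```

```bash
cat >> m.py <<'E'
def knob():
    d=avg('side',3);x0,y0,x1,y1=255,150,292,185
    f=d['frame'][y0:y1,x0:x1].astype(float);w=f[:,:,0]-np.maximum(f[:,:,1],f[:,:,2]);w[(w<45)|(f[:,:,1]>f[:,:,2]+18)]=0
    v,u=np.mgrid[y0:y1,x0:x1];uv=((u*w).sum()/w.sum(),(v*w).sum()/w.sum())
    r=ray(d,*uv);p=d['position'];k=(.0007-sy(p))/(r[:2]@YS);P=p+k*r
    print('knob px',uv,(w>0).sum(),'stand x',sx(P).round(4),'z',P[2].round(4))
E
python3 - <<'E'
from m import *
knob();print(st())
E
```

```text
knob px (np.float64(262.4356725146199), np.float64(160.62280701754386)) 36 stand x 0.0171 z 0.1951
(31.15, 'stand xy', np.float64(0.037), np.float64(0.0011), 'z', np.float64(0.3239), 'yaw', array([-1.7997e+02,  1.0000e-02,  8.5470e+01]), 'F(x,y,z)', np.float64(-2.76), np.float64(1.03), np.float64(1.44))
```

Run:
```python
from m import *
s=avg('side',3);np.save('s2.npy',s,allow_pickle=True);crop(s,235,140,305,205,8,'g')
```

```text
(no output)
```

View pics/g.png

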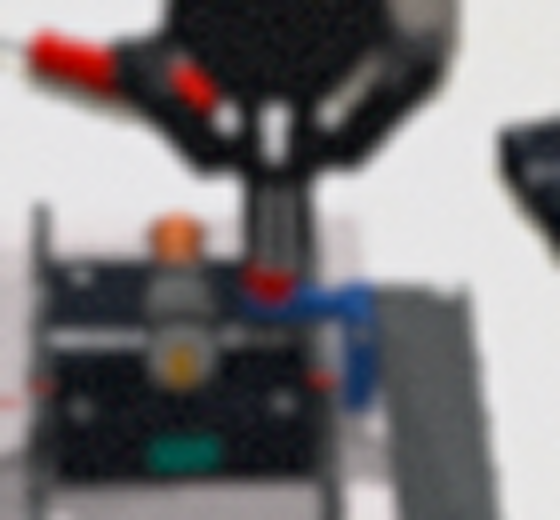

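The knob (268,285) is right under the fingertips, and the arm is nearly level and clear of the thruster. Pressing down in small steps.

>>> {"name": "send_rows", "arguments": {
  "targets": [
    [0, 0, 0.003, 0, 0],
    [0, 0, 0.006, 0, 0],
    [0, 0, 0.006, 0, 0],
    [0, 0, 0.006, 0, 0]
  ]
}}

```text
time_s: 31.8
eef_pos: [0.5457, 0.0659, 0.3224]
tcp_rot: [180.0, 0.0, 85.5]
ft_force: [-0.0, -0.9, -0.0]
grip_width: 0.0002
finger_force: 0.1
```

>>> {"name": "send_rows", "arguments": {
  "targets": [
    [0, 0, 0.002, 0, 0],
    [0, 0, 0.004, 0, 0],
    [0, 0, 0.004, 0, 0],
    [0, 0, 0.004, 0, 0]
  ]
}}

```text
time_s: 32.3
eef_pos: [0.5457, 0.0659, 0.3213]
tcp_rot: [180.0, 0.0, 85.5]
ft_force: [-0.4, 0.4, 1.0]
grip_width: -0.0002
finger_force: 0.3
```

>>> {"name": "send_rows", "arguments": {
  "targets": [
    [0, 0, 0.002, 0, 0],
    [0, 0, 0.004, 0, 0],
    [0, 0, 0.004, 0, 0],
    [0, 0, 0.004, 0, 0]
  ]
}}

```text
time_s: 32.8
eef_pos: [0.5457, 0.0659, 0.32]
tcp_rot: [180.0, 0.0, 85.5]
ft_force: [-0.5, -0.1, 1.3]
grip_width: -0.0
finger_force: 0.3
```

>>> {"name": "send_rows", "arguments": {
  "targets": [
    [0, 0, 0.002, 0, 0],
    [0, 0, 0.004, 0, 0],
    [0, 0, 0.004, 0, 0]
  ]
}}

```text
time_s: 33.17
eef_pos: [0.5457, 0.0659, 0.3188]
tcp_rot: [-180.0, 0.0, 85.5]
ft_force: [-0.6, 0.3, 0.7]
grip_width: 0.0002
finger_force: 0.4
```

>>> {"name": "send_rows", "arguments": {
  "targets": [
    [0, 0, 0.003, 0, 0],
    [0, 0, 0.003, 0, 0]
  ]
}}

```text
time_s: 33.42
eef_pos: [0.5457, 0.0659, 0.3179]
tcp_rot: [-180.0, 0.0, 85.5]
ft_force: [-0.0, -0.7, 0.4]
grip_width: 0.0003
finger_force: 0.3
```

>>> {"name": "send_rows", "arguments": {
  "targets": [
    [0, 0, 0.003, 0, 0],
    [0, 0, 0.003, 0, 0]
  ]
}}

```text
time_s: 33.67
eef_pos: [0.5457, 0.0659, 0.317]
tcp_rot: [-180.0, 0.0, 85.5]
ft_force: [-1.0, 0.2, 0.8]
grip_width: 0.0002
finger_force: 0.3
```

>>> {"name": "send_rows", "arguments": {
  "targets": [
    [0, 0, 0.002, 0, 0],
    [0, 0, 0.002, 0, 0]
  ]
}}

```text
time_s: 33.92
eef_pos: [0.5457, 0.0659, 0.3164]
tcp_rot: [-180.0, 0.0, 85.5]
ft_force: [-1.1, 0.5, 0.0]
grip_width: -0.0002
finger_force: 0.3
```

>>> {"name": "send_rows", "arguments": {
  "targets": [
    [0, 0, 0.002, 0, 0],
    [0, 0, 0.002, 0, 0]
  ]
}}

```text
time_s: 34.17
eef_pos: [0.5457, 0.0659, 0.3159]
tcp_rot: [-180.0, 0.0, 85.5]
ft_force: [-1.6, 0.9, 0.5]
grip_width: 0.0001
finger_force: 0.5
```

>>> {"name": "send_rows", "arguments": {
  "targets": [
    [0, 0, 0.002, 0, 0],
    [0, 0, 0.002, 0, 0]
  ]
}}

```text
time_s: 34.42
eef_pos: [0.5457, 0.0659, 0.3156]
tcp_rot: [180.0, -0.0, 85.5]
ft_force: [-2.1, 0.5, 4.6]
grip_width: -0.0003
finger_force: 2.2
```

>>> {"name": "send_rows", "arguments": {
  "targets": [
    [0, 0, 0.002, 0, 0],
    [0, 0, 0.002, 0, 0]
  ]
}}

```text
time_s: 34.67
eef_pos: [0.5457, 0.0659, 0.3154]
tcp_rot: [180.0, -0.0, 85.5]
ft_force: [-4.2, 0.2, 8.5]
grip_width: 0.0001
finger_force: 4.3
```

The pad is on the block: force is rising, 8.5 N. One small step more, hold, then release straight up.

>>> {"name": "send_rows", "arguments": {
  "targets": [
    [0, 0, 0.001, 0, 0],
    [0, 0, 0.001, 0, 0],
    [0, 0, 0.001, 0, 0]
  ]
}}

```text
time_s: 35.05
eef_pos: [0.5457, 0.0659, 0.3153]
tcp_rot: [180.0, -0.0, 85.5]
ft_force: [-5.0, 0.1, 10.2]
grip_width: -0.0003
finger_force: 5.4
```

```bash
python3 -c "
from h import *
print(st());print(force(3))"
```

```text
(35.05, 'stand xy', np.float64(0.0369), np.float64(0.0012), 'z', np.float64(0.3153), 'yaw', array([ 1.7996e+02, -1.0000e-02,  8.5480e+01]), 'F(x,y,z)', np.float64(-5.01), np.float64(-0.23), np.float64(10.19))
('F', np.float64(-5.01), np.float64(-0.64), np.float64(10.88), 'sd', array([0.44, 0.63, 0.31]))
```

>>> {"name": "send_rows", "arguments": {
  "targets": [
    [0, 0, -0.003, 0, 0],
    [0, 0, -0.008, 0, 0],
    [0, 0, -0.02, 0, 0],
    [0, 0, -0.1, 0, 0],
    [0, 0, -0.3, 0, 0],
    [-0.3, 0, -0.35, 0, 0],
    [-0.6, 0, -0.35, 0, 0],
    [-0.9, 0, -0.35, 0, 0],
    [-0.9, 0, -0.35, 0, 0],
    [-0.9, 0, -0.35, 0, 0]
  ]
}}

```text
time_s: 36.45
eef_pos: [0.5238, -0.2061, 0.4193]
tcp_rot: [-180.0, 0.0, 85.3]
ft_force: [0.7, 0.1, 0.2]
grip_width: 0.0002
finger_force: 0.0
```

Run:
```python
from m import *
print(st())
t=avg('top',8);meas(t);s=avg('side',3)
a=crop(t,195,150,295,240,4,'x');b=cv2.resize(s['frame'][145:235,215:305,::-1],None,fx=4,fy=4,interpolation=2)
cv2.imwrite('pics/h.png',np.hstack([a,b]))
```

```text
(36.45, 'stand xy', np.float64(0.0356), np.float64(-0.2717), 'z', np.float64(0.4193), 'yaw', array([-1.7999e+02,  2.0000e-02,  8.5310e+01]), 'F(x,y,z)', np.float64(0.67), np.float64(0.11), np.float64(0.16))
L- y mm 0.36 contrast 35.8
L+ y mm 1.61 contrast 9.0
R-rail y mm 0.90 contrast 27.6
R-plat y mm 1.06 contrast 15.4
R+rail y mm -9.72 contrast 30.0
```

View pics/h.png

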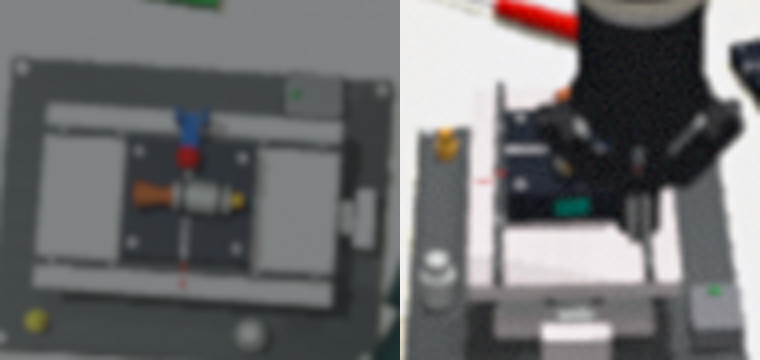

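The clamp is down on the block with its knob at (188,157). The line (183,235) is still on the mark (183,275), the platform is at rest and the robot is clear. Handing in.

```bash
python3 -c "
from h import *
print(order.finish_job())"
```

```text
the job is handed in; nothing more can be done
None
```

I handed the job in at about 37 s of the 64 s: the block was tapped from both ends, its index line rests about 0.5 mm from the red mark, and the clamp was pressed down with about 10 N and let go. The hand-in call returned no verdict.

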